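Slide the wet-painted frame to the drying mat

TASK

The little picture frame on the square plywood board is freshly painted and still wet. Without lifting or tipping the board and without touching the frame, push the board by its edges across the bench, around the mitre box, the strip of paint jars and the corner clamp (the board must not touch any of them), until it lies wholly on the square cork mat, roughly square with it. Leave the other things on the bench where they are.

Things in the scene. Friction and masses are not known exactly. Their poses are not given: they have to be found in the camera images.
- board: Square plywood board 110 x 110 mm, 35 mm thick, loose on the bench (0.3 to 0.6 kg with the frame pinned on it; 1 to 5 N slides it). Its bare upright edges may be pushed anywhere. Origin: centre of the underside; x, y parallel to its edges, within 0.3 rad of the bench axes at the start. It starts in one of two places, near right or far left; the mat is in the other.
- frame: Small grey picture frame with wet paint, 84 x 84 mm, pinned flat over the middle of the board on 8 mm studs, so it stands 13 mm in from each edge of the board and spans 8 to 22 mm above the board's top (57 mm above the bench at most). Not to be touched by the robot. Origin: centre of the board's top face; axes as the board's.
- mat: Flat square cork drying mat on the bench, 155 x 155 mm and 1 mm thin, with no edge that can be felt: things slide onto it freely. Origin: its centre at bench height; x and y parallel to its edges. Turned by up to 0.12 rad from the bench axes.
- mitre_box: Wooden mitre box (a trough with two slotted side walls), screwed down, 100 mm in x, 150 mm in y, 50 mm high. Stands on the near side of the bench between the board's and the mat's places. Origin: centre of its underside, axes along its sides.
- jar_strip: Light wooden strip with four lidded paint jars in a row, screwed down, 50 mm in x, 200 mm in y, 55 mm high over the lids. Stands on the far side of the bench. There is a lane running left to right between it and the mitre box; the far left place lies in this lane's left end. Origin: centre of its underside, axes along its sides.
- corner_clamp: Aluminium frame-corner clamp (L shape with a red jaw and a short screw that reaches 71 mm to +y), screwed down, 90 mm in x, from 45 mm on the -y side to 71 mm on the +y side, 30 mm high. Stands on the near left, beside the mitre box. Origin: centre of the L's 90 x 90 mm outline, at bench height, axes along its sides.
- glue_bottle: Bystander: upright white glue bottle with blue nozzle, diameter 56 mm, 148 mm high, near left. Origin: centre of its foot.
- tape_roll: Bystander: roll of paper tape lying flat, diameter 96 mm, 25 mm high, left. Origin: centre of its underside.
- sanding_block: Bystander: cork sanding block 100 x 60 x 30 mm, near right. Origin: centre of its underside, x along its length.
- small_jar: Bystander: small closed glass jar, diameter 40 mm, 50 mm high, between the mitre box and the corner clamp. Origin: centre of its foot.
- brush: Bystander: paint brush lying flat, 180 mm long, right. Origin: under the middle of its length, x along it.
- offcut: Bystander: wooden strip 160 x 22 x 16 mm, far left. Origin: centre of its underside, x along its length.
- screwdriver: Bystander: screwdriver lying flat, 170 mm long, far right. Origin: under the middle of its length, x along it.
Mind the look-alikes: they are no part of the job. What is shaped like the board but purple is not meant.

How it is judged:
By the outcome, as a careful person would: the job done as asked, in the order asked, and still so for the second after the job is handed in, with the robot touching nothing.
It also fails if it takes over 64 s, if anything falls off the work surface, if the arm or the gripper's body presses on something with over 40 N, if the wrist force passes 120 N, or if a joint passes its speed limit or range.

ROBOT

A 6-joint arm with a two-finger parallel gripper is mounted at the origin on the work surface. World frame = base frame: x ahead of the robot, y to its left, z up, the work surface at z = 0. Lengths are in m, angles in rad, forces in N, time in s.
With the tool pointing down it reaches from about 0.35 to 0.8 m from the base axis. Payload 7.3 kg.
Tool frame: the origin (TCP) lies on the centre line of the jaws, within the pads' length; the fingertips stand 11 mm ahead of it and the grasp point (between the pads) lies 8 mm behind it (manip.nose_length is the distance from the TCP to the fingertips, in m); z points along the fingers, x is the direction in which the jaws open and shut, and the axes are right-handed (so a half turn about z gives the same grasp; the last joint's range is limited). The gripper opens to 85 mm and grips with 20 to 120 N. Pads are 22 mm wide; open, the fingers measure 114 mm over their backs; the gripper's body (76 mm by 85 mm) begins 54 mm behind the grasp point. The pads swing forward as they close: fully open they stand 13 mm farther back than shut.
Start: joints at [-1.253, 0.342, 1.524, -0, 1.275, -0.146], TCP at [0.235, -0.47, 0.242] pointing down, gripper open.
Joint ranges: [-2.53, 2.53], [-0.77, 2.02], [0.04, 2.7], [-1, 4.14], [0.28, 2.66], [-3.11, 3.11]. Speed limits (rad/s): [2.57, 2.57, 3.14, 3.14, 3.14, 3.14].

INTERFACE

Orientations are given as a rotation vector (axis times angle).
In Python, from station import readout, viewer, ticket, manip gives the robot as it stands.
- The arm moves only by the tool carry_out, never from a script. Its argument "targets" is a list of rows, each a list of 3 entries, a list of its own where there are three numbers: the finger opening in mm, from 0 to 85.4, then the shift along the tool's x, y, z in mm, then the turn, a rotation vector about the tool's x, y, z in degrees. A call has 1 to 12 rows; each row shifts and turns the commanded pose from where the row before left it, along the tool's axes as they then stand; what a row does not reach is not made up. A row lasts 1/10 s, in which the tool goes at most 50 mm and 8.59 degrees, less where a joint would pass 70% of its speed; a pose out of reach is approached as far as the arm can. A call is refused whole if a number of a shift passes 50 or a number of a turn 8.59, either way. A call with a gripper value outside its range is refused whole. The fingers move at their own pace and stop on an object; "newtons" is the grip in N (left out, the last holds). Time passes only in rows, so rows that do not move let the fingers close. It gives the time, the measured TCP pose, the force and the opening at its end, in the units of the state.
- readout.read_state(): the state, without advancing time (a new reading comes with each control period).
- viewer.capture(name): name is "side" or "top"; returns a dict with "color" (400x640x3 uint8, red, green, blue), "fov_y" (degrees; the focal length in pixels is half the picture's height over the tangent of half this angle, whatever the lens; pixels are square), "cx", "cy" (the principal point, pixels), "dist_coeffs" ([k1, k2, p1, p2, k3] as OpenCV has them; the pictures are not rectified), "position" and "rotation" of the camera in the world. Camera axes: x right, y up, looking along -z (the intrinsics and any distortion apply to the point x, -y, -z); pixel columns grow to the right and rows downward; lengths in m; the calibration is good to about 2 mm. A picture is of the moment at which its call begins. There is no depth.
- ticket.sign_off(): hands the job in, once; it reports no verdict.
The state is a dict: "time": time; "qpos": joint angles; "joint_velocities": joint speeds; "effort": joint torques, N m; "tcp_pos": TCP position; "tool_rot": TCP orientation; "ft_force": force on the tool from outside, world axes, zero at the start; "moment": the same for the moment, N m; "width": finger opening in m.
Only numpy, scipy, OpenCV 4.12 (cv2) and the standard library are available. Lean on these libraries where they do the work, as an engineer would, in place of code of your own. Each camera call takes 0.05 s, during which the arm holds its last target.

## Working session

There is one attempt and no reset: what is moved stays moved. The work goes in short steps, Python scripts to look and compute and a tool call to move; the robot and the scene stay as the last step left them, time stands still between calls to the robot, and variables do not carry over. Pictures are saved under pics/ and viewed, and the job is handed in when it is done.

Besides the shell and the picture viewer there is one more tool, called after ">>>" as name([rows], argument=value, ...), one row to a line, values as JSON. carry_out: Moves the arm, as the interface text tells. Its arguments: {"type":"object","properties":{"targets":{"type":"array","items":{"type":"array"}},"newtons":{"type":"number"}},"required":["targets"]}

```bash
ls; mkdir -p pics; python3 - <<'E'
from station import readout, viewer
import cv2
s=readout.read_state();print(s)
for n in("top","side"):
    c=viewer.capture(n);cv2.imwrite(f"pics/{n}0.png",c["color"][:,:,::-1]);c.pop("color");print(c)
E
```

```text
pics
{'time': 0.0, 'qpos': array([-1.25300262e+00,  3.42718247e-01,  1.52498903e+00, -1.85596627e-05,
        1.27542720e+00, -1.45997509e-01]), 'joint_velocities': array([-0.00036402,  0.0019552 ,  0.00055671, -0.00128732, -0.00015368,
       -0.00017059]), 'effort': array([-2.85993947e-04, -4.33681762e+01, -2.46014285e+01, -1.60212740e-04,
        7.82729621e-03,  9.41848072e-06]), 'tcp_pos': array([ 0.23475063, -0.46916714,  0.24163805]), 'tool_rot': array([-2.67168801e+00,  1.65091890e+00,  1.87051569e-03]), 'ft_force': array([-0.62382423,  0.30382314,  0.64535345]), 'moment': array([ 0.01556178, -0.05979061,  0.02650898]), 'width': 0.08539766591471949}
{'fov_y': 52.54357503256079, 'cx': 319.6960796369095, 'cy': 198.6706293699874, 'dist_coeffs': array([-0.08106732,  0.        ,  0.        ,  0.        ,  0.        ]), 'position': array([0.38011321, 0.09756827, 1.22565485]), 'rotation': array([ 0.04988483, -0.10168379, -1.57797179])}
{'fov_y': 42.62312500938, 'cx': 310.8675653720831, 'cy': 206.2862101625807, 'dist_coeffs': array([-0.15414803,  0.        ,  0.        ,  0.        ,  0.        ]), 'position': array([0.27568633, 1.38776015, 0.84589868]), 'rotation': array([ 0.11294192, -1.47342074, -2.56830543])}
```

View pics/top0.png

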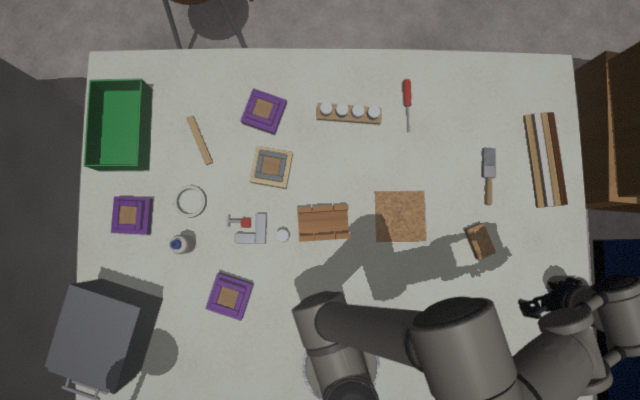

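View pics/side0.png

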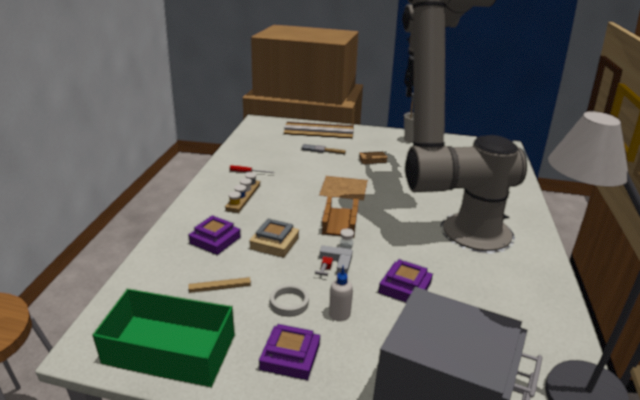

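```bash
cat > h.py <<'E'
import numpy as np, cv2
from scipy.spatial.transform import Rotation as R
def cam(c):
    f=200/np.tan(np.radians(c["fov_y"]/2));K=np.array([[f,0,c["cx"]],[0,f,c["cy"]],[0,0,1]])
    return K,np.array(c["dist_coeffs"]),R.from_rotvec(c["rotation"]).as_matrix(),np.array(c["position"])
def unproj(c,uv,z):
    K,d,Rm,p=cam(c)
    n=cv2.undistortPoints(np.array(uv,float).reshape(-1,1,2),K,d).reshape(-1,2)
    r=np.c_[n[:,0],-n[:,1],-np.ones(len(n))]@Rm.T
    return p+r*((z-p[2])/r[:,2])[:,None]
def proj(c,X):
    K,d,Rm,p=cam(c)
    q=(np.array(X,float).reshape(-1,3)-p)@Rm*[1,-1,-1]
    return cv2.projectPoints(q,np.zeros(3),np.zeros(3),K,d)[0].reshape(-1,2)
def crop(c,x0,y0,w,h,s,name):
    im=c["color"][y0:y0+h,x0:x0+w,::-1]
    im=cv2.resize(im,None,fx=s,fy=s,interpolation=cv2.INTER_CUBIC)
    for x in range(-(-x0//10)*10,x0+w,10):
        cv2.putText(im,str(x),(int((x-x0+.5)*s),10),0,.35,(0,0,255),1);cv2.line(im,(int((x-x0+.5)*s),12),(int((x-x0+.5)*s),18),(0,0,255),1)
    for y in range(-(-y0//10)*10,y0+h,10):
        cv2.putText(im,str(y),(0,int((y-y0+.5)*s)),0,.35,(0,0,255),1)
    cv2.imwrite("pics/"+name+".png",im)
def box(c0,yaw,hx,hy,z):
    C,S=np.cos(yaw),np.sin(yaw)
    return np.array([[c0[0]+C*a*hx-S*b*hy,c0[1]+S*a*hx+C*b*hy,z] for a,b in((1,1),(1,-1),(-1,-1),(-1,1))])
E
python3 - <<'E'
from h import *
from station import viewer
c=viewer.capture("top")
crop(c,225,85,220,165,3.6,"cropA")
crop(c,235,130,75,70,8,"board0")
E
```

```text
(no output)
```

View pics/cropA.png

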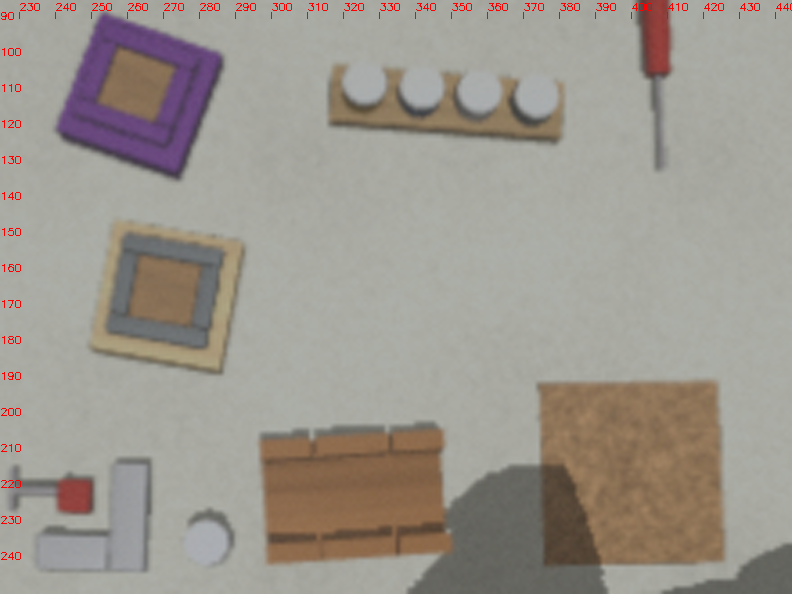

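View pics/board0.png

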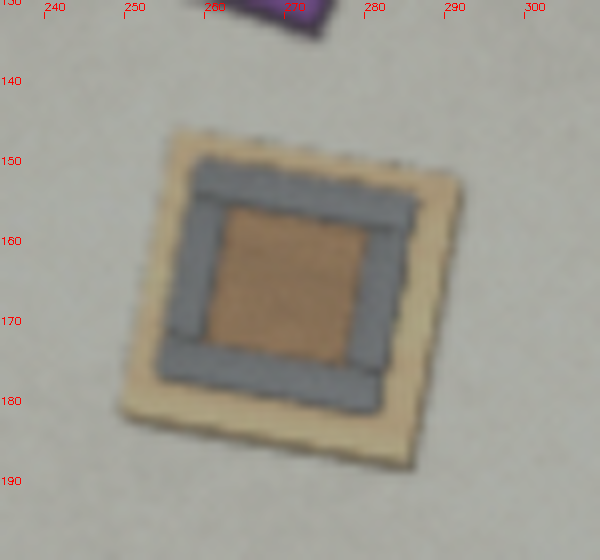

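```bash
cat > p.py <<'E'
from h import *
from scipy.optimize import least_squares
def fit(c,uv,hx,hy,z,g):
    # corners matched in image order; model corners ++,+-,--,-+  (x up in image,y left) => TL,TR,BR,BL
    f=lambda p:(proj(c,box(p[:2],p[2],hx,hy,z))-uv).ravel()
    r=least_squares(f,[*g,0]);return r.x,np.abs(r.fun).max()
E
python3 - <<'E'
from p import *
from station import viewer
c=viewer.capture("top")
a=lambda l:np.array([(x/3.6-.5+225,y/3.6-.5+85) for x,y in l])
B=np.array([(256,145.5),(292.4,152),(286.1,188.2),(249.5,181.4)])
print("board",fit(c,B,.055,.055,.035,(.5,.25)))
print("mat",fit(c,a([(539,383),(716,381),(724,562),(545,564)]),.0775,.0775,.001,(.3,-.1)))
print("mitre corners z.05",unproj(c,a([(261,436),(443,430),(451,551),(268,563)]),.05).round(3))
print("mitre",fit(c,a([(261,436),(443,430),(451,551),(268,563)]),.05,.075,.05,(.3,.1)))
print("jar base corners z~.01",unproj(c,a([(330,125),(557,142),(562,80),(334,65)]),.012).round(3))
print("clamp",unproj(c,a([(112,460),(150,460),(147,570),(37,570),(40,530),(12,490),(15,467)]),.03).round(3))
print("small",unproj(c,a([(207,540)]),.05).round(3))
print("purple near",unproj(c,a([(180,178),(58,130),(222,55)]),.035).round(3))
E
```

```text
board (array([ 0.59159782,  0.20144933, -0.17950279]), np.float64(0.2580023221135832))
mat (array([ 0.44462421, -0.18820871,  0.00611636]), np.float64(0.41003722400807874))
mitre corners z.05 [[ 0.474  0.124  0.05 ]
 [ 0.478 -0.023  0.05 ]
 [ 0.38  -0.028  0.05 ]
 [ 0.372  0.119  0.05 ]]
mitre (array([0.42572133, 0.04820336, 0.04315252]), np.float64(0.552953858123999))
jar base corners z~.01 [[ 0.743  0.065  0.012]
 [ 0.728 -0.13   0.012]
 [ 0.784 -0.136  0.012]
 [ 0.796  0.061  0.012]]
clamp [[0.457 0.247 0.03 ]
 [0.456 0.216 0.03 ]
 [0.367 0.218 0.03 ]
 [0.367 0.308 0.03 ]
 [0.4   0.305 0.03 ]
 [0.433 0.329 0.03 ]
 [0.451 0.326 0.03 ]]
small [[0.391 0.168 0.05 ]]
purple near [[0.691 0.191 0.035]
 [0.733 0.293 0.035]
 [0.797 0.156 0.035]]
```

```bash
cat > t.py <<'E'
from h import *
from station import readout, manip
def go(target,yaw=None,s=None):
    "yaw: world angle of tool x. prints turn about tool z (deg) and then shift in turned tool axes (mm)"
    s=s or readout.read_state();M=R.from_rotvec(s["tool_rot"]).as_matrix()
    y0=np.arctan2(M[1,0],M[0,0]);tilt=np.degrees(np.arccos(-M[2,2]))
    print("t",round(s["time"],2),"tcp",s["tcp_pos"].round(4),"toolx yaw",round(y0,4),"tilt deg",tilt.round(2),"w",s["width"],"F",s["ft_force"].round(1),"q",np.round(s["qpos"],2))
    if yaw is None: yaw=y0
    dz=-np.degrees((yaw-y0+np.pi)%(2*np.pi)-np.pi)
    M2=np.c_[[np.cos(yaw),np.sin(yaw),0],[np.sin(yaw),-np.cos(yaw),0],[0,0,-1]]
    print("turn z deg",dz.round(2),"shift after turn",(M2.T@(np.array(target)-s["tcp_pos"])*1e3).round(1))
E
python3 - <<'E'
from t import *
print({k:getattr(manip,k) for k in dir(manip) if k[0]!='_'})
b=np.array([.5916,.2014]);yaw=-.1795
n=np.array([-np.sin(yaw),np.cos(yaw)])
p=b+n*(.055+.011+.03)
print(p)
go([*p,.15],yaw); go([*p,.15],yaw+np.pi)
E
```

```text
{'IKError': <class 'station.IKError'>, 'nose_length': 0.011}
[0.60873961 0.29585758]
t 0.2 tcp [ 0.2348 -0.4693  0.2419] toolx yaw -1.107 tilt deg 0.05 w 0.08541433904245674 F [ 0.3  0.8 -0.7] q [-1.25  0.34  1.52  0.    1.28 -0.15]
turn z deg -53.14 shift after turn [ 231.3 -819.7   91.9]
t 0.2 tcp [ 0.2348 -0.4693  0.2419] toolx yaw -1.107 tilt deg 0.05 w 0.08541433904245674 F [ 0.3  0.8 -0.7] q [-1.25  0.34  1.52  0.    1.28 -0.15]
turn z deg 126.86 shift after turn [-231.3  819.7   91.9]
```

>>> carry_out([
  [60,[0,0,0],[0,0,-7.6]],
  [60,[0,0,0],[0,0,-7.6]],
  [60,[0,0,0],[0,0,-7.6]],
  [60,[0,0,0],[0,0,-7.6]],
  [60,[0,0,0],[0,0,-7.6]],
  [60,[0,0,0],[0,0,-7.6]],
  [60,[0,0,0],[0,0,-7.5]],
])

```text
time: 0.9
tcp_pos: [0.2349, -0.4694, 0.2421]
tool_rot: [-3.129, 0.274, 0.0]
ft_force: [1.1, 0.4, 0.2]
width: 0.0603
```

>>> carry_out([
  [60,[8,-29,0],[0,0,0]],
  [60,[8,-29,0],[0,0,0]],
  [60,[8,-29,0],[0,0,0]],
  [60,[8,-29,0],[0,0,0]],
  [60,[8,-29,0],[0,0,0]],
  [60,[8,-29,0],[0,0,0]],
  [60,[8,-29,0],[0,0,0]],
  [60,[8,-29,0],[0,0,0]],
  [60,[8,-29,0],[0,0,0]],
  [60,[8,-29,0],[0,0,0]],
  [60,[8,-29,0],[0,0,0]],
  [60,[8,-29,0],[0,0,0]],
])

```text
time: 2.1
tcp_pos: [0.392, -0.1432, 0.2423]
tool_rot: [3.129, -0.283, 0.0]
ft_force: [0.6, 0.1, -0.3]
width: 0.0597
```

>>> carry_out([
  [60,[8,-29,0],[0,0,0]],
  [60,[8,-29,0],[0,0,0]],
  [60,[8,-29,0],[0,0,0]],
  [60,[8,-29,0],[0,0,0]],
  [60,[8,-29,0],[0,0,0]],
  [60,[8,-29,0],[0,0,0]],
  [60,[8,-29,0],[0,0,0]],
  [60,[8,-29,0],[0,0,0]],
  [60,[8,-29,0],[0,0,0]],
  [60,[8,-29,0],[0,0,0]],
  [60,[8,-29,0],[0,0,0]],
  [60,[8,-29,0],[0,0,0]],
])

```text
time: 3.3
tcp_pos: [0.5488, 0.182, 0.242]
tool_rot: [3.129, -0.283, -0.001]
ft_force: [-0.0, -0.5, -0.2]
width: 0.0606
```

```bash
python3 - <<'E'
from t import *
go([.6087,.2959,.15],-.1795)
E
```

```text
t 3.3 tcp [0.5488 0.182  0.242 ] toolx yaw -0.1801 tilt deg 0.03 w 0.06064790627646093 F [-0.  -0.5 -0.2] q [ 0.19  0.44  1.37 -0.    1.33  0.37]
turn z deg -0.04 shift after turn [  38.6 -122.8   92. ]
```

>>> carry_out([
  [60,[7.7,-24.5,0],[0,0,0]],
  [60,[7.7,-24.5,0],[0,0,0]],
  [60,[7.7,-24.5,0],[0,0,0]],
  [60,[7.7,-24.5,0],[0,0,0]],
  [60,[7.7,-24.8,0],[0,0,0]],
  [60,[0,0,30],[0,0,0]],
  [60,[0,0,30],[0,0,0]],
  [60,[0,0,30],[0,0,0]],
  [60,[0,0,30],[0,0,0]],
  [60,[0,0,30],[0,0,0]],
  [60,[0,0,30],[0,0,0]],
  [60,[0,0,0],[0,0,0]],
])

```text
time: 4.5
tcp_pos: [0.6054, 0.2936, 0.0572]
tool_rot: [3.125, -0.282, -0.014]
ft_force: [-0.0, 0.3, -0.1]
width: 0.06
```

```bash
python3 - <<'E'
from t import *
from station import viewer
go([.6087,.2959,.025],-.1795)
c=viewer.capture("side");crop(c,190,170,140,120,5.6,"s1")
c=viewer.capture("top");crop(c,215,120,100,80,7,"t1")
E
```

```text
t 4.5 tcp [0.6054 0.2936 0.0572] toolx yaw -0.1803 tilt deg 0.56 w 0.05995898504535097 F [-0.   0.3 -0.1] q [ 0.34  0.79  1.27 -0.    1.09  0.52]
turn z deg -0.05 shift after turn [ 2.8 -2.9 32.2]
```

View pics/s1.png

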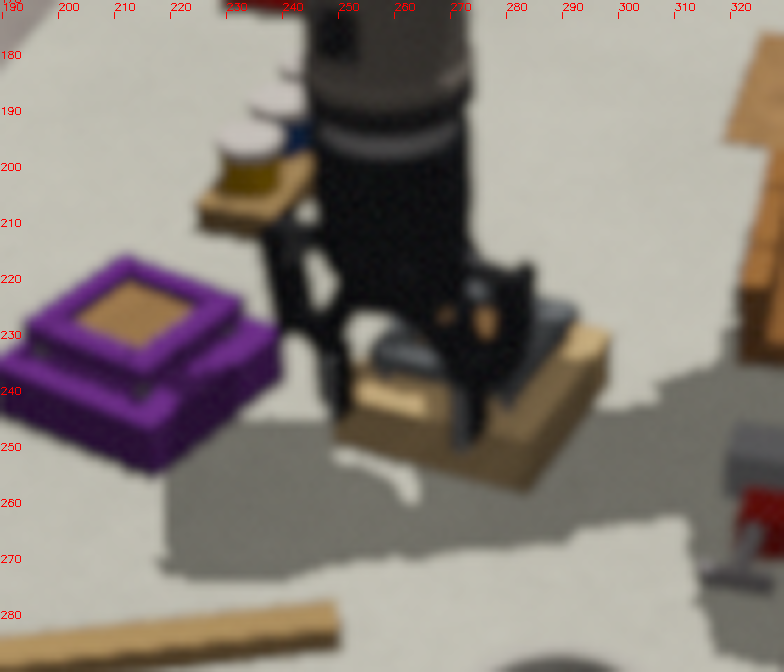

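View pics/t1.png

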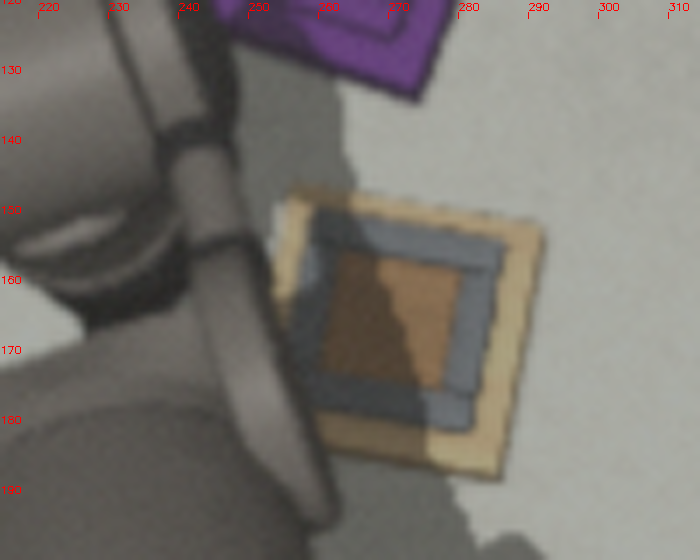

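>>> carry_out([
  [60,[0,0,16],[0,0,0]],
  [60,[0,0,16],[0,0,0]],
  [60,[0,0,0],[0,0,0]],
  [60,[0,0,0],[0,0,0]],
])

```text
time: 5.0
tcp_pos: [0.6081, 0.2946, 0.0298]
tool_rot: [3.128, -0.283, -0.001]
ft_force: [0.2, 0.1, 0.2]
width: 0.0598
```

```bash
python3 - <<'E'
from t import *
from station import viewer
go([.6087,.2959,.025],-.1795)
c=viewer.capture("top")
print(unproj(c,[(407.6,131.7)],.01))
c=viewer.capture("side");crop(c,190,170,140,120,5.6,"s2")
E
```

```text
t 5.0 tcp [0.6081 0.2946 0.0298] toolx yaw -0.1802 tilt deg 0.06 w 0.05982748368880854 F [0.2 0.1 0.2] q [ 0.34  0.82  1.29 -0.    1.03  0.52]
turn z deg -0.04 shift after turn [ 0.3 -1.4  4.8]
[[ 0.70459721 -0.21849039  0.01      ]]
```

View pics/s2.png

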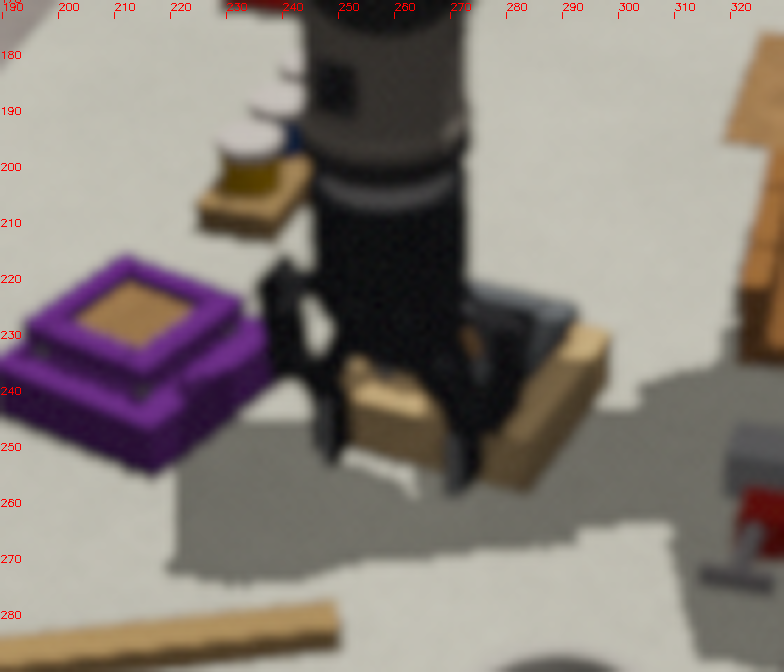

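>>> carry_out([
  [60,[0,0,5],[0,0,0]],
  [60,[0,8,0],[0,0,0]],
  [60,[0,8,0],[0,0,0]],
  [60,[0,5,0],[0,0,0]],
  [60,[0,4,0],[0,0,0]],
  [60,[0,4,0],[0,0,0]],
  [60,[0,4,0],[0,0,0]],
  [60,[0,6,0],[0,0,0]],
  [60,[0,8,0],[0,0,0]],
  [60,[0,8,0],[0,0,0]],
  [60,[0,0,0],[0,0,0]],
])

```text
time: 6.2
tcp_pos: [0.5984, 0.2391, 0.0253]
tool_rot: [3.128, -0.284, -0.001]
ft_force: [-0.4, -0.3, 0.1]
width: 0.0595
```

```bash
python3 - <<'E'
from t import *
from station import viewer
go([.6087,.2959,.025],-.1795)
c=viewer.capture("top");crop(c,235,130,100,80,7,"t2")
c=viewer.capture("side");crop(c,190,170,140,120,5.6,"s3")
E
```

```text
t 6.2 tcp [0.5984 0.2391 0.0253] toolx yaw -0.1811 tilt deg 0.06 w 0.05950637676426612 F [-0.4 -0.3  0.1] q [ 0.26  0.78  1.4  -0.    0.96  0.44]
turn z deg -0.09 shift after turn [  0.  -57.7   0.3]
```

View pics/s3.png

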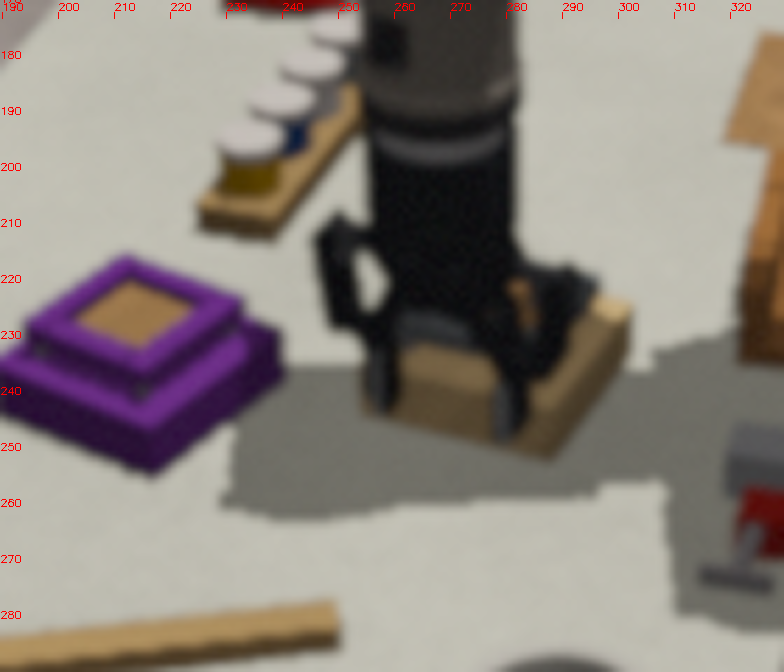

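View pics/t2.png

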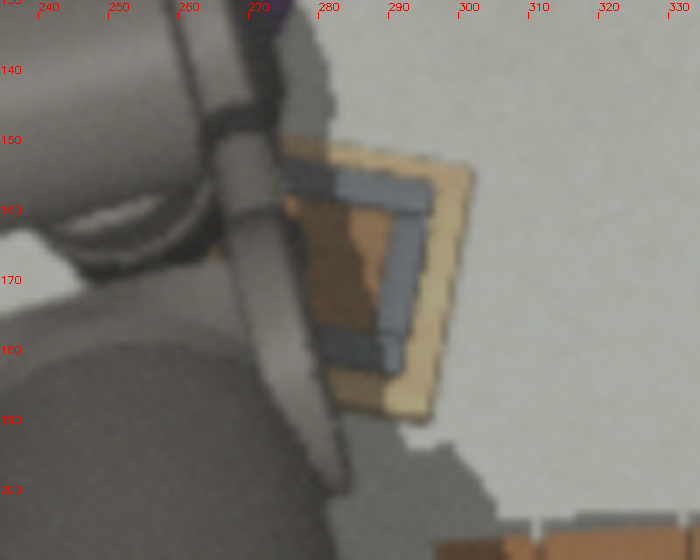

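>>> carry_out([
  [60,[0,6,0],[0,0,0]],
  [60,[0,9,0],[0,0,0]],
  [60,[0,10,0],[0,0,0]],
  [60,[0,10,0],[0,0,0]],
  [60,[0,10,0],[0,0,0]],
  [60,[0,10,0],[0,0,-0.5]],
  [60,[0,10,0],[0,0,-0.5]],
  [60,[0,10,0],[0,0,-0.5]],
  [60,[0,10,0],[0,0,-0.5]],
  [60,[0,10,0],[0,0,-0.5]],
  [60,[0,8,0],[0,0,-0.4]],
  [60,[0,4,0],[0,0,0]],
])

```text
time: 7.5
tcp_pos: [0.5807, 0.1341, 0.0253]
tool_rot: [3.135, -0.204, -0.0]
ft_force: [-0.1, 2.0, -0.5]
width: 0.0601
```

```bash
python3 - <<'E'
from t import *
from station import viewer
go([.57,-.122,.025],0)
c=viewer.capture("top");crop(c,265,130,120,90,6.5,"t3")
c=viewer.capture("side");crop(c,200,150,160,110,5,"s4")
E
```

```text
t 7.5 tcp [0.5807 0.1341 0.0253] toolx yaw -0.13 tilt deg 0.01 w 0.060070378554046705 F [-0.1  2.  -0.5] q [ 0.1   0.71  1.56 -0.    0.87  0.23]
turn z deg -7.45 shift after turn [-10.7 256.1   0.3]
```

View pics/s4.png

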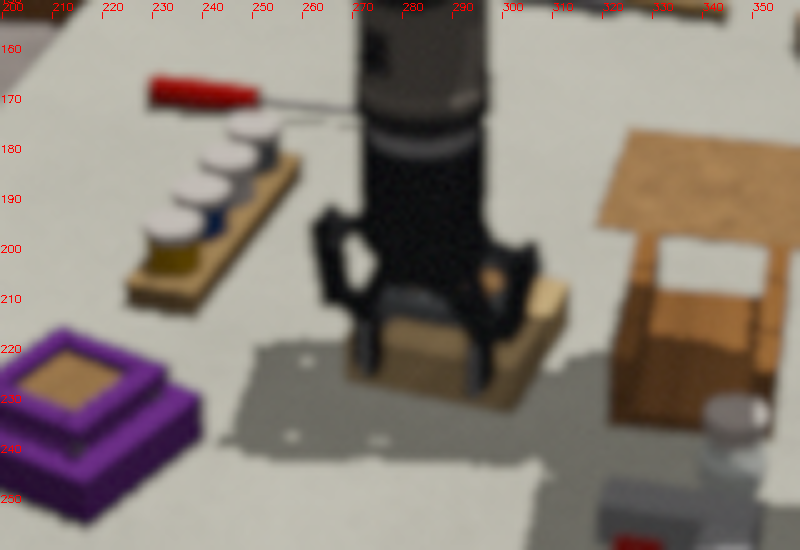

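View pics/t3.png

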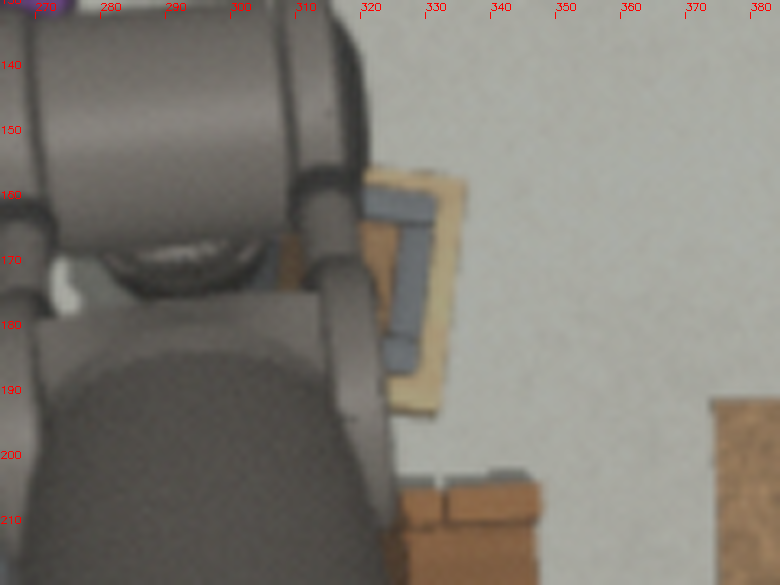

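>>> carry_out([
  [60,[0,6,0],[0,0,-0.3]],
  [60,[0,9,0],[0,0,-0.6]],
  [60,[0,10,0],[0,0,-0.6]],
  [60,[0,10,0],[0,0,-0.6]],
  [60,[0,10,0],[0,0,-0.6]],
  [60,[0,10,0],[0,0,-0.6]],
  [60,[0,10,0],[0,0,-0.6]],
  [60,[0,10,0],[0,0,-0.6]],
  [60,[0,10,0],[0,0,-0.6]],
  [60,[0,10,0],[0,0,-0.6]],
  [60,[0,8,0],[0,0,-0.6]],
  [60,[0,4,0],[0,0,0]],
])

```text
time: 8.8
tcp_pos: [0.5724, 0.0275, 0.0253]
tool_rot: [3.141, -0.031, 0.0]
ft_force: [0.2, 3.7, 2.8]
width: 0.06
```

```bash
python3 - <<'E'
from t import *
from station import viewer
go([.57,-.122,.025],0)
c=viewer.capture("top");crop(c,300,120,130,100,6,"t4")
c=viewer.capture("side");crop(c,220,130,160,110,5,"s5")
E
```

```text
t 8.8 tcp [0.5724 0.0275 0.0253] toolx yaw -0.0198 tilt deg 0.01 w 0.059953466596678495 F [0.2 3.7 2.8] q [-0.09  0.68  1.63 -0.    0.84 -0.07]
turn z deg -1.14 shift after turn [ -2.4 149.5   0.3]
```

View pics/s5.png

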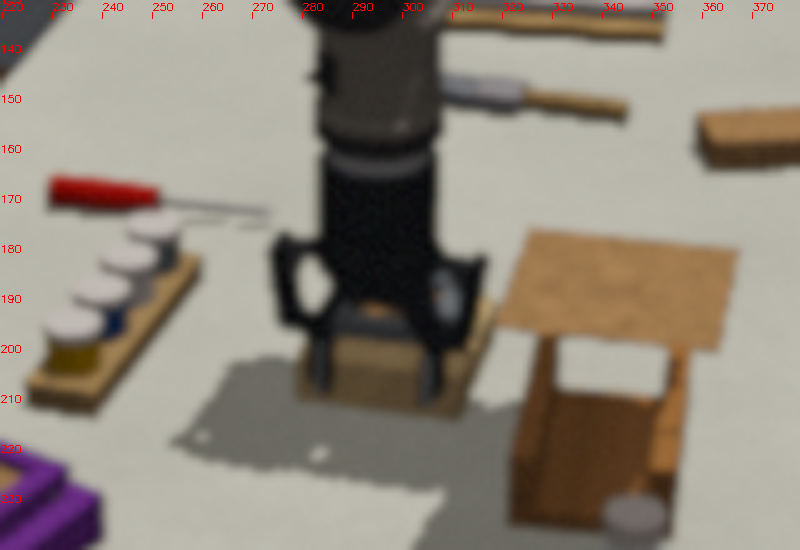

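View pics/t4.png

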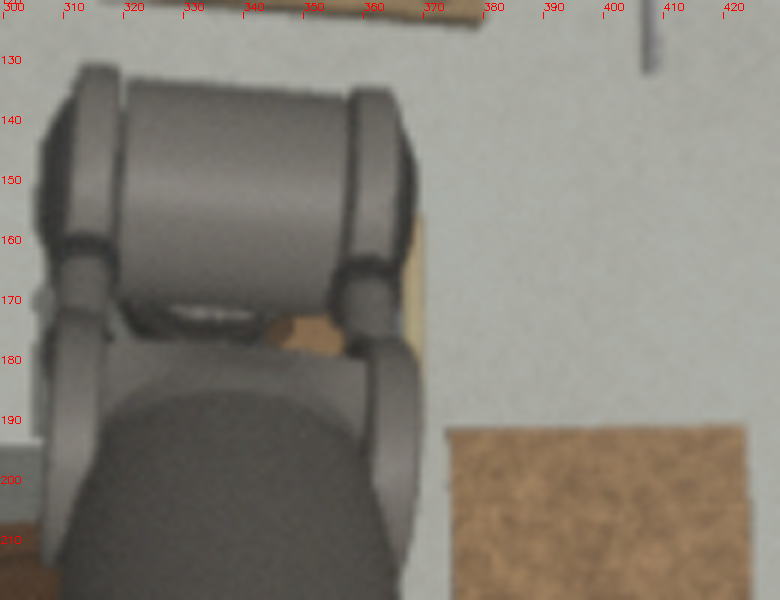

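>>> carry_out([
  [60,[0,6,0],[0,0,-0.2]],
  [60,[0,10,0],[0,0,-0.2]],
  [60,[0,10,0],[0,0,-0.2]],
  [60,[0,10,0],[0,0,-0.2]],
  [60,[0,10,0],[0,0,-0.2]],
  [60,[0,10,0],[0,0,-0.1]],
  [60,[0,10,0],[0,0,0]],
  [60,[0,10,0],[0,0,0]],
  [60,[0,10,0],[0,0,0]],
  [60,[0,10,0],[0,0,0]],
  [60,[0,10,0],[0,0,0]],
  [60,[0,10,0],[0,0,0]],
])

```text
time: 10.1
tcp_pos: [0.5718, -0.0884, 0.0253]
tool_rot: [3.142, -0.001, 0.0]
ft_force: [1.1, 1.9, -0.5]
width: 0.0598
```

>>> carry_out([
  [60,[0,10,0],[0,0,0]],
  [60,[0,8,0],[0,0,0]],
  [60,[0,6,0],[0,0,0]],
  [60,[0,4,0],[0,0,0]],
  [60,[0,2,0],[0,0,0]],
  [60,[0,0,0],[0,0,0]],
])

```text
time: 10.7
tcp_pos: [0.5719, -0.1179, 0.0254]
tool_rot: [3.141, -0.001, 0.001]
ft_force: [-0.7, 0.4, 0.6]
width: 0.0596
```

```bash
python3 - <<'E'
from t import *
from station import viewer
go([.57,-.122,.025],0)
c=viewer.capture("top");crop(c,330,120,130,100,6,"t5")
c=viewer.capture("side");crop(c,220,110,160,110,5,"s6")
E
```

```text
t 10.7 tcp [ 0.5719 -0.1179  0.0254] toolx yaw -0.0004 tilt deg 0.04 w 0.059609903739395856 F [-0.7  0.4  0.6] q [-0.33  0.69  1.6  -0.    0.85 -0.33]
turn z deg -0.03 shift after turn [-1.9  4.1  0.4]
```

View pics/s6.png

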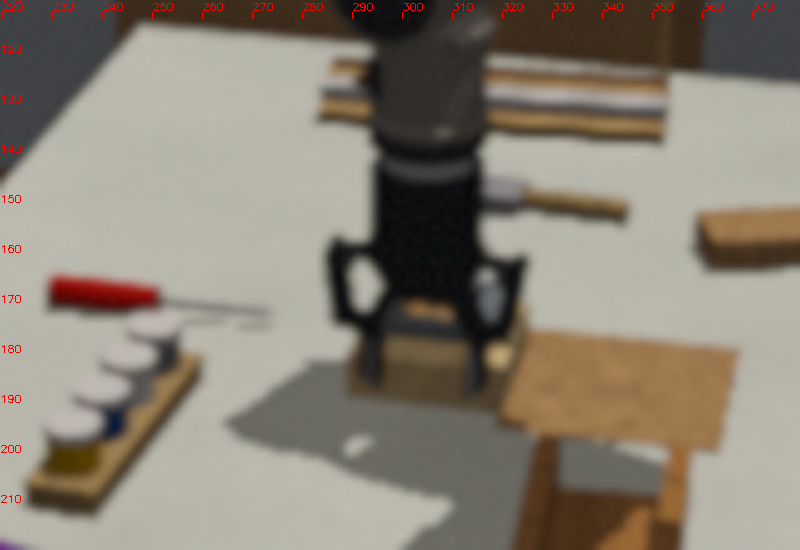

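View pics/t5.png

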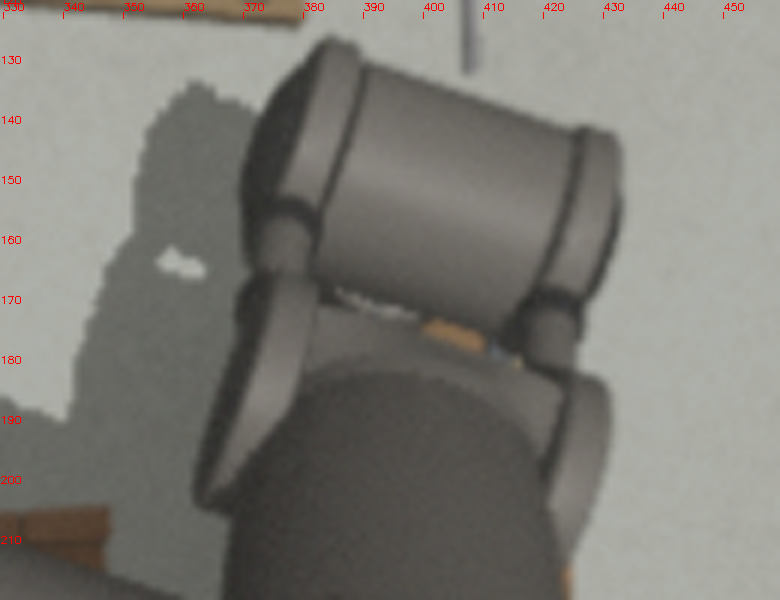

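>>> carry_out([
  [60,[0,-10,0],[0,0,0]],
  [60,[0,-20,0],[0,0,0]],
  [60,[0,0,-30],[0,0,0]],
  [60,[0,0,-30],[0,0,0]],
  [60,[0,0,-30],[0,0,0]],
  [60,[0,0,-30],[0,0,0]],
  [60,[0,0,0],[0,0,8.5]],
  [60,[0,0,0],[0,0,8.5]],
  [60,[0,0,0],[0,0,8.5]],
  [60,[0,0,0],[0,0,8.5]],
  [60,[0,0,0],[0,0,8.5]],
  [60,[0,0,0],[0,0,8.5]],
])

```text
time: 12.0
tcp_pos: [0.5717, -0.0866, 0.1454]
tool_rot: [2.831, -1.361, 0.0]
ft_force: [-0.4, 0.4, -0.9]
width: 0.0599
```

>>> carry_out([
  [60,[0,0,0],[0,0,8]],
  [60,[0,0,0],[0,0,8]],
  [60,[0,0,0],[0,0,8]],
  [60,[0,0,0],[0,0,8]],
  [60,[0,0,0],[0,0,7]],
  [60,[0,-25,0],[0,0,0]],
  [60,[0,-25,0],[0,0,0]],
  [60,[0,-25,0],[0,0,0]],
  [60,[0,-22,0],[0,0,0]],
  [60,[0,0,0],[0,0,0]],
])

```text
time: 13.0
tcp_pos: [0.6706, -0.0866, 0.1447]
tool_rot: [-2.222, 2.22, -0.001]
ft_force: [-1.0, 0.9, -1.7]
width: 0.0601
```

```bash
python3 - <<'E'
from t import *
from station import viewer
go([.668,-.188,.025],-np.pi/2)
c=viewer.capture("top");crop(c,330,120,130,130,4.6,"t6")
c=viewer.capture("side");crop(c,240,120,150,100,5,"s7")
E
```

```text
t 13.0 tcp [ 0.6706 -0.0866  0.1447] toolx yaw -1.5701 tilt deg 0.07 w 0.06009432065889852 F [-1.   0.9 -1.7] q [-0.24  0.7   1.19  0.    1.25  1.33]
turn z deg 0.04 shift after turn [101.4   2.6 119.7]
```

View pics/s7.png

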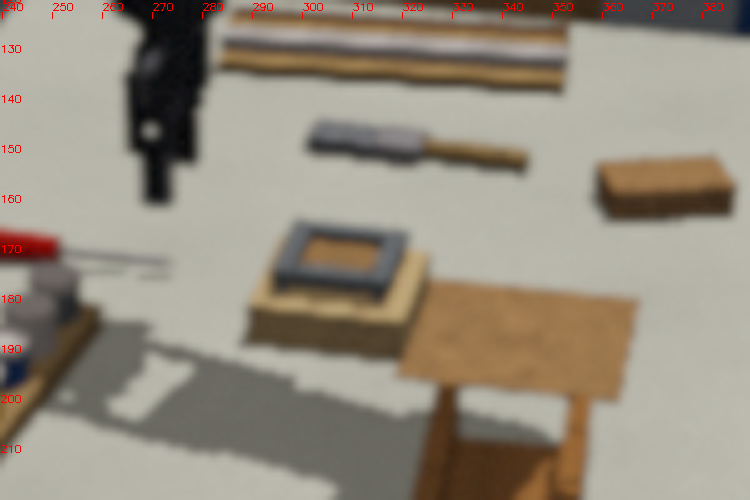

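View pics/t6.png

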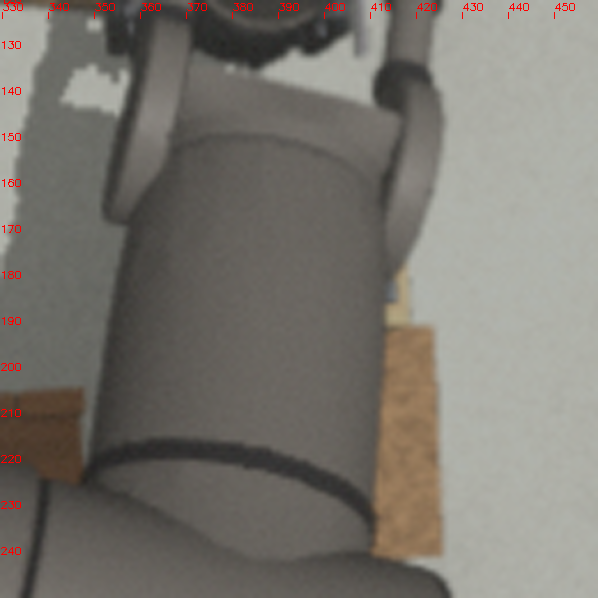

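```bash
python3 - <<'E'
from p import *
from station import viewer
c=viewer.capture("side")
uv=np.array([(289.5,180.5),(320.9,184.5),(325.5,169.9)])
f=lambda p:(proj(c,box(p[:2],p[2],.055,.055,.035))[[0,3,2]]-uv).ravel()
r=least_squares(f,[.57,-.18,0]);print(r.x,r.fun)
print(unproj(c,[(239+.5+118/5,119.5+390/5)],0)) 
cc=viewer.capture("top");print("right edge corner top",unproj(cc,[(330+413/4.6-.5,120+325/4.6-.5)],.035))
mc=c
uvm=np.array([(240+428/5-.5,120+280/5-.5),(240+638/5-.5,120+298/5-.5),(240+618/5-.5,120+402/5-.5),(240+398/5-.5,120+377/5-.5)])
print("mat side corners",unproj(c,uvm,.001).round(3))
E
```

```text
[ 0.57307383 -0.17734651  0.02178012] [-0.37741056  0.3689729   0.13069878 -0.41933656  0.25809711  0.01164125]
[[ 0.69943485 -0.04934431  0.        ]]
right edge corner top [[ 0.5186479  -0.24136679  0.035     ]]
mat side corners [[ 0.524 -0.256  0.001]
 [ 0.372 -0.264  0.001]
 [ 0.37  -0.109  0.001]
 [ 0.52  -0.108  0.001]]
```

>>> carry_out([
  [60,[20,0,0],[0,0,0]],
  [60,[25,0,0],[0,0,0]],
  [60,[25,0,0],[0,0,0]],
  [60,[20,6,0],[0,0,0]],
  [60,[8,6,0],[0,0,0]],
  [60,[0,0,0],[0,0,0]],
  [60,[0,0,30],[0,0,0]],
  [60,[0,0,30],[0,0,0]],
  [60,[0,0,30],[0,0,0]],
  [60,[0,0,20],[0,0,0]],
  [60,[0,0,9],[0,0,0]],
  [60,[0,0,0],[0,0,0]],
])

```text
time: 14.4
tcp_pos: [0.6562, -0.1846, 0.0253]
tool_rot: [2.221, -2.221, -0.003]
ft_force: [0.3, -0.8, 0.2]
width: 0.06
```

```bash
python3 - <<'E'
from t import *
from station import viewer
go([.445+.066,-.185,.025],-np.pi/2)
c=viewer.capture("side");crop(c,240,120,150,100,5,"s8")
E
```

```text
t 14.4 tcp [ 0.6562 -0.1846  0.0253] toolx yaw -1.5706 tilt deg 0.13 w 0.06003687814351933 F [ 0.3 -0.8  0.2] q [-0.39  0.84  1.27  0.    1.04  1.18]
turn z deg 0.01 shift after turn [  0.4 145.2   0.3]
```

View pics/s8.png

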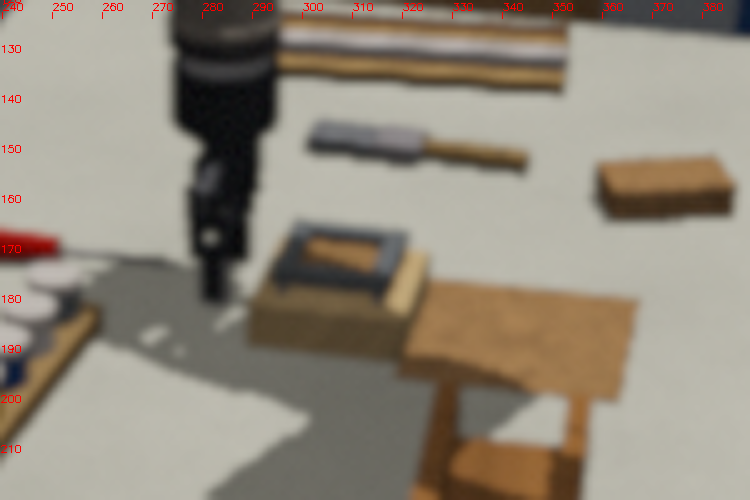

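>>> carry_out([
  [60,[0,6,0],[0,0,0]],
  [60,[0,5,0],[0,0,0]],
  [60,[0,4,0],[0,0,0]],
  [60,[0,4,0],[0,0,0]],
  [60,[0,4,0],[0,0,0]],
  [60,[0,7,0],[0,0,0]],
  [60,[0,10,0],[0,0,0]],
  [60,[0,10,0],[0,0,0]],
  [60,[0,10,0],[0,0,0]],
  [60,[0,10,0],[0,0,0]],
  [60,[0,8,0],[0,0,0]],
  [60,[0,4,0],[0,0,0]],
])

```text
time: 15.65
tcp_pos: [0.5744, -0.1857, 0.0267]
tool_rot: [-2.22, 2.222, -0.001]
ft_force: [4.4, -0.4, 2.9]
width: 0.0597
```

```bash
python3 - <<'E'
from t import *
from station import viewer
go([.445+.066,-.185,.025],-np.pi/2)
c=viewer.capture("side");crop(c,240,120,150,100,5,"s9")
E
```

```text
t 15.65 tcp [ 0.5744 -0.1857  0.0267] toolx yaw -1.5716 tilt deg 0.05 w 0.05972377657738112 F [ 4.4 -0.4  2.9] q [-0.44  0.72  1.53  0.    0.89  1.13]
turn z deg -0.05 shift after turn [-0.7 63.4  1.7]
```

View pics/s9.png

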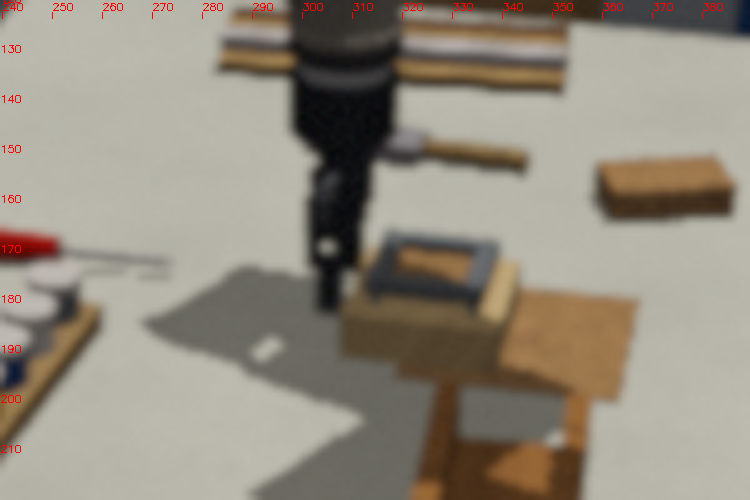

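>>> carry_out([
  [60,[0,6,0],[0,0,0]],
  [60,[0,9,0],[0,0,0]],
  [60,[0,10,0],[0,0,0]],
  [60,[0,10,0],[0,0,0]],
  [60,[0,9,0],[0,0,0]],
  [60,[0,7,0],[0,0,0]],
  [60,[0,5,0],[0,0,0]],
  [60,[0,3,0],[0,0,0]],
  [60,[0,2,0],[0,0,0]],
  [60,[0,0,0],[0,0,0]],
])

```text
time: 16.7
tcp_pos: [0.5132, -0.1854, 0.0261]
tool_rot: [2.221, -2.222, -0.001]
ft_force: [1.1, -1.1, 1.2]
width: 0.0601
```

```bash
python3 - <<'E'
from t import *
from station import viewer
go([.445+.066,-.185,.025],-np.pi/2)
c=viewer.capture("side");crop(c,240,120,150,100,5,"s10")
E
```

```text
t 16.7 tcp [ 0.5132 -0.1854  0.0261] toolx yaw -1.5712 tilt deg 0.06 w 0.060140952120506734 F [ 1.1 -1.1  1.2] q [-0.49  0.64  1.71 -0.    0.79  1.08]
turn z deg -0.02 shift after turn [-0.4  2.2  1.1]
```

View pics/s10.png

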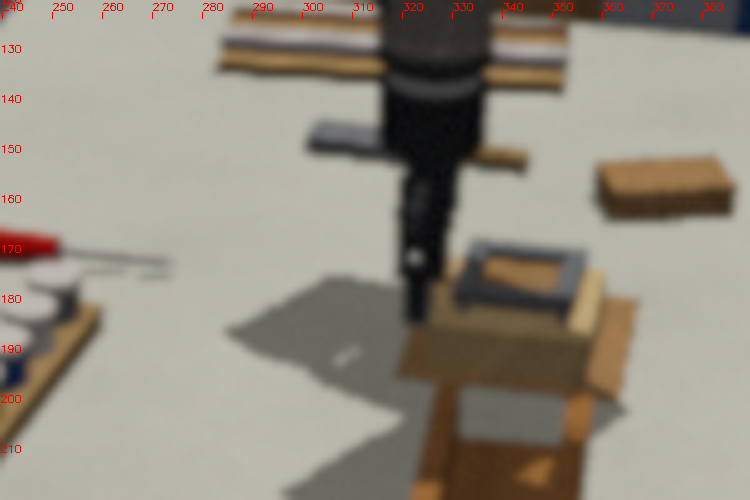

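>>> carry_out([
  [60,[0,-10,0],[0,0,0]],
  [60,[0,-20,0],[0,0,0]],
  [60,[0,0,-30],[0,0,0]],
  [60,[0,0,-30],[0,0,0]],
  [60,[0,0,-30],[0,0,0]],
  [60,[0,0,-40],[0,0,0]],
  [60,[-40,0,-40],[0,0,0]],
  [60,[-40,0,-20],[0,0,0]],
  [60,[-40,0,0],[0,0,0]],
  [60,[-40,0,0],[0,0,0]],
  [60,[-40,0,0],[0,0,0]],
  [60,[-40,0,0],[0,0,0]],
])

```text
time: 17.95
tcp_pos: [0.5437, 0.0517, 0.2115]
tool_rot: [2.22, -2.221, -0.001]
ft_force: [0.7, -0.5, 0.5]
width: 0.0601
```

>>> carry_out([
  [60,[-40,0,0],[0,0,0]],
  [60,[-40,0,0],[0,0,0]],
  [60,[-40,0,0],[0,0,0]],
  [60,[0,0,0],[0,0,0]],
])

```text
time: 18.35
tcp_pos: [0.5433, 0.1745, 0.2112]
tool_rot: [2.226, -2.216, -0.003]
ft_force: [0.6, -0.8, -1.1]
width: 0.06
```

```bash
python3 - <<'E'
from t import *
from station import viewer
go([.445+.066,-.185,.025],-np.pi/2)
c=viewer.capture("top");crop(c,360,175,80,75,8,"t11");cv2.imwrite("pics/top11.png",c["color"][:,:,::-1])
c=viewer.capture("side");crop(c,240,120,150,100,5,"s11")
E
```

```text
t 18.35 tcp [0.5433 0.1745 0.2112] toolx yaw -1.5661 tilt deg 0.1 w 0.060028504968159764 F [ 0.6 -0.8 -1.1] q [0.18 0.45 1.44 0.   1.25 1.74]
turn z deg 0.27 shift after turn [359.5  32.3 186.2]
```

View pics/t11.png

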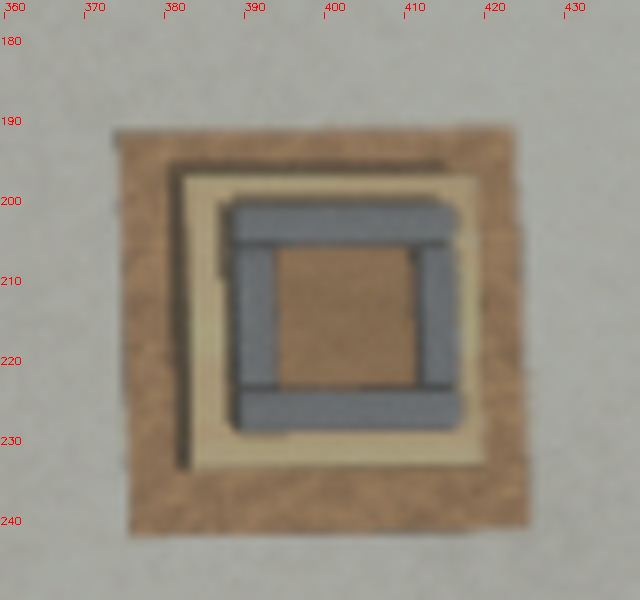

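View pics/s11.png

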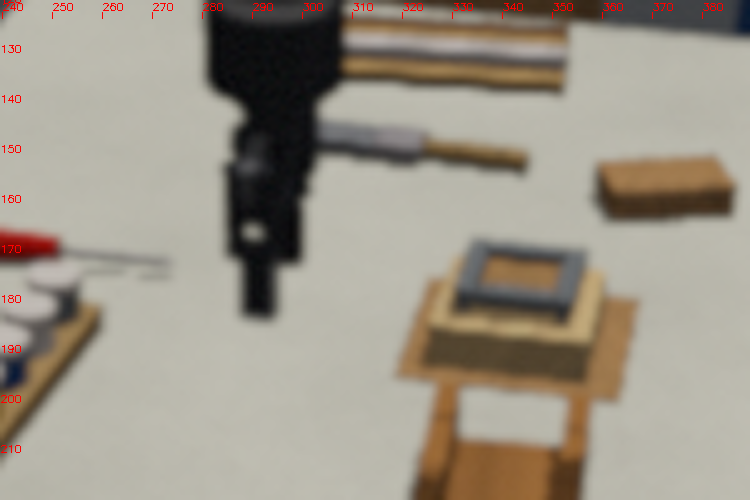

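View pics/top11.png

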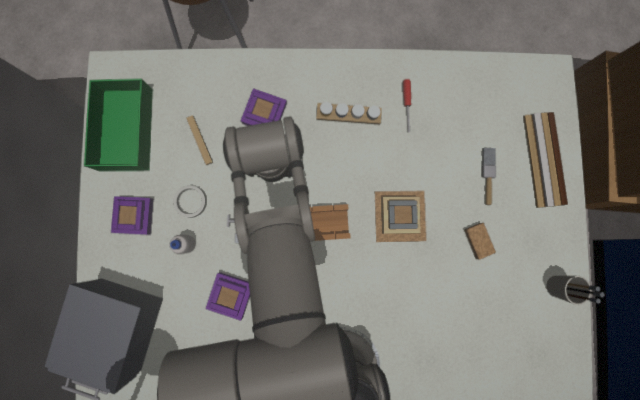

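```bash
python3 - <<'E'
from p import *
from station import viewer,ticket
c=viewer.capture("top")
a=lambda l:np.array([(x/8-.5+360,y/8-.5+175) for x,y in l])
b=fit(c,a([(183,177),(479,177),(485,463),(191,467)]),.055,.055,.035,(.44,-.18))
m=fit(c,a([(117,132),(513,127),(528,527),(130,535)]),.0775,.0775,.001,(.44,-.18))
print(b,m)
d=box(b[0][:2],b[0][2],.055,.055,0)[:,:2]-m[0][:2];t=m[0][2]
l=d@np.array([[np.cos(t),-np.sin(t)],[np.sin(t),np.cos(t)]])
print("margin mm",(77.5-1e3*np.abs(l).max(0)).round(1))
if np.abs(l).max()<.07: print(ticket.sign_off())
E
```

```text
(array([ 0.44595306, -0.18476651, -0.00374169]), np.float64(0.5568640146879034)) (array([ 0.44452711, -0.18811604,  0.00675968]), np.float64(0.25671664591499166))
margin mm [20.5 18.6]
the job is handed in; nothing more can be done
None
```

The plywood board with the wet grey frame is on the cork mat, and I handed the job in after about 18 s of the 64 s.

- **How it moved:** I pushed the board by its edges with both fingertips. It went from far left along the lane between the mitre box and the jars, straightening as it went. I then pushed it towards the robot onto the mat.
- **Final position:** In the last top view the board's centre is about 1.4 mm in x and 3.4 mm in y from the mat's centre. It is turned 0.6° from square and lies at least 18 mm inside every mat edge.
- **Clearance:** I saw no contact with the mitre box, jars, clamp or frame. By estimate the closest pass was about 35 mm, at the mitre box. The gripper was clear of everything and raised at hand-in.
- **Other items:** Those I could see in the last top view look unmoved. The arm hid the corner clamp and the small jar there.
- **One disagreement:** Before the last push, the side camera put the board about 7–9 mm further left than the top camera and the arm's own position did. That was well within the mat's margin, and the last top view agreed with the arm's position.

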